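# Put the lemon away in the fruit keeper and seal it

### The job

Put away the loose lemon, left out on the table to the left of the steel fruit keeper, in that keeper: slide its clear cover well open, set the lemon down inside gently (lowered in, not dropped), and slide the cover fully home until its spring catch snaps in. Then seal the keeper by pushing its orange vent cap all the way down until it clicks, and leave the other things on the table where they stand.

Things in the scene. Friction and masses are not known exactly. Their poses are not given: they have to be found in the camera images.
- keeper: Fixed steel box 177 x 334 x 70 mm (x, y, z). Origin: centre of its underside; the cover slides open along its +y. Inside: floor at z = 6, x -80 to 80, y -159 to 160 mm. Half with y > -7 mm: fixed clear top, two mandarins fixed below (y 20 to 110). Half with y -159 to -7 mm: the well, open above once the cover is slid open. Catch housing at the -y end: y -180 to -165, 46 wide, top z = 76 mm.
- cover (a joint): Opening of the sliding cover along keeper +y, m: 0 = home (at its stop, catch snapped in), 0.147 = fully open. Clear plate 146 x 166 x 4 mm in runners, upper face at z = 67.5 mm; home it spans keeper y -158 to 8 mm; a 24 mm wide tongue sticks out 20 mm in front. Slides with about 2 N; 4 mm before home the catch stops it until pushed with 12 to 22 N, then it snaps to 0; opening takes about 10 N.
- cover_ridge (a point): Middle of the top of the cover's black pull ridge, a straight bar 92 mm long across the slide (along the keeper's x), 14 mm thick (along y), standing 22 mm above the cover's upper face. The point is 89.5 mm above the table, at keeper y = -120 mm + the cover's opening.
- vent (a joint): How far the vent cap is pushed down, in m: about 0 = standing up (vent open), 0.010 = down (sealed). It gives 2 mm freely, then needs 8 to 14 N and clicks down.
- vent_top (a point): Centre of the upper face of the orange vent cap, a round cap 42 mm in diameter and 12 mm high on the cover, 85 mm behind the ridge (keeper +y). 94.5 mm above the table when up, 84.5 mm when down.
- lemon: The loose yellow lemon lying on the table to the left of the keeper (not the one far right by the press), 71 x 53 x 51 mm (x, y, z), 85 g. Origin: middle of its underside; long axis = its own x. Grip it across its y (53 mm).
- tub: Bystander: white fruit yoghurt tub, 72 mm wide, 71 mm tall; origin at the centre of its underside. To be left alone.
- glass: Bystander: tumbler with orange drink, 80 mm wide, 102 mm tall; origin at the centre of its underside. To be left alone.
- spice_jar: Bystander: spice jar with red cap, 45 mm wide, 106 mm tall; origin at the centre of its underside. To be left alone.
Mind the look-alikes: they are no part of the job. There is more than one size of the lemon; the job needs the middle-sized.

How it is judged (in metres and radians):
On the way, in this order (a step that is already met when the one before it is completed fails the run):
1. the lemon lies inside the keeper's well, let go of (x of lemon in the frame of keeper between -0.08 and 0.08 m and y of lemon in the frame of keeper between -0.16 and 0.1 m and height (world z) of lemon below 0.058 m and contact force between the fingers and lemon below 0.1 N), for 0.2 s.
2. the cover is fully home (value of joint cover below 0.002 m), for 0.2 s.
At the end, for the whole second after the job is handed in: The lemon lies at rest inside the keeper (within its walls, below the cover), the cover is home to within 2 mm and the vent cap is down to within 2 mm of its 10 mm stroke (x of lemon in the frame of keeper between -0.08 and 0.08 m and y of lemon in the frame of keeper between -0.16 and 0.1 m and height (world z) of lemon below 0.058 m and linear speed of lemon below 0.02 m/s and value of joint cover below 0.002 m and value of joint vent above 0.008 m); the robot touches nothing.
It fails at once if the lemon is dropped into the keeper: it falls in faster than 0.7 m/s (over 25 mm) with no finger on it (linear speed of lemon above 0.7 m/s and contact force between the fingers and lemon below 0.1 N and horizontal distance between lemon and keeper below 0.2 m).
It fails at once if the lemon is crushed by the cover: over 15 N between them (contact force between cover and lemon above 15 N).
It fails at once if a bystander is moved more than 30 mm (distance of any of tub, glass, spice_jar from where it was at the start of the episode above 0.03 m).
It fails at once if a bystander is tipped over (angle between any of tub, glass, spice_jar's own z axis and vertical above 0.5 rad).
It also fails if it takes over 72 s, if anything falls off the work surface, if the arm or the gripper's body presses on something with over 40 N, if the wrist force passes 120 N, or if a joint passes its speed limit or range.

### The arm

A 6-joint arm with a two-finger parallel gripper is mounted at the origin on a cart in front of the work surface, level with it; the furniture and walls round the work are solid. World frame = base frame: x ahead of the robot, y to its left, z up, the work surface at z = 0. Lengths are in mm, angles in degrees, forces in N, time in s.
With the tool pointing down it reaches from about 300 to 850 mm from the base axis. Payload 4.2 kg.
Tool frame: the origin (TCP) lies at the very end of the fingers, on their centre line; the grasp point (between the pads) lies 19 mm behind it (hold_point_z is the z of the grasp point in the tool frame, in mm); z points along the fingers, y is the direction in which the jaws open and shut (so a half turn about z gives the same grasp; the last joint's range is limited). The gripper opens to 91 mm and grips with 3 to 60 N. Pads are 32 mm wide; open, the fingers measure 118 mm over their backs; the gripper's body (76 mm by 178 mm) begins 60 mm behind the grasp point.
Start: joints at [-77.063, 18.312, 89.639, -0, 72.044, -1.146], TCP at [139.918, -557.733, 213.976] pointing down, gripper open.
Joint ranges: [-177.97, 177.97], [-48.28, 115.42], [12.27, 149.76], [-77.06, 257.06], [2.81, 150.46], [-146.56, 146.56]. Speed limits (degrees/s): [147.25, 147.25, 180, 180, 180, 180].

### API

Orientations are given as [roll, pitch, yaw] about the fixed x, y, z axes, in that order (R = Rz(yaw) Ry(pitch) Rx(roll)).
In Python, from workcell import state, grab_frame, job_done, hold_point_z gives the robot as it stands. The module is installed in compiled form; this text tells all that it offers.
- The arm moves only by the shell command python3 -m creep 'ROWS' [FORCE]. ROWS is JSON, a list of rows, each a list of 7 numbers: the closure, from 0 (fully open) to 1 (shut), then the shift along the tool's x, y, z in mm, then the turn, a rotation vector about the tool's x, y, z in degrees. A call has 1 to 5 rows; each row shifts and turns the commanded pose from where the row before left it, along the tool's axes as they then stand; what a row does not reach is not made up. A row lasts 1/8 s, in which the tool goes at most 62.5 mm and 10.7 degrees, less where a joint would pass 70% of its speed; a pose out of reach is approached as far as the arm can. A call is refused whole if a number of a shift passes 62.5 or a number of a turn 10.7, either way. A call with a gripper value outside its range is refused whole. The fingers move at their own pace and stop on an object; FORCE is the grip in N (left out, the last holds). Time passes only in rows, so rows that do not move let the fingers close. It gives the time, the measured TCP pose, the force and the opening at its end, in the units of the state.
- state(): the state, without advancing time (a new reading comes with each control period).
- grab_frame(name): name is "scene" or "side" or "wrist"; returns a dict with "frame" (420x560x3 uint8, red, green, blue), "fx", "fy", "cx", "cy" (pixels), "view" (4x4, takes a point from world to camera coordinates). Camera axes: x right, y down, z forward; pixel columns grow to the right and rows downward; lengths in mm; the calibration is good to about 2 mm. A picture is of the moment at which its call begins. There is no depth.
- job_done(): hands the job in, once; it reports no verdict.
The state is a dict: "time_s": time; "qpos": joint angles; "qvel": joint speeds; "effort": joint torques, N m; "ee_pos": TCP position; "ee_rot": TCP orientation; "force": force on the tool from outside, world axes, zero at the start; "torque": the same for the moment, N m; "gripper_width": finger opening in mm.
Only numpy, scipy, OpenCV 4.12 (cv2) and the standard library are available. Lean on these libraries where they do the work, as an engineer would, in place of code of your own. Each camera call takes 0.05 s, during which the arm holds its last target.

## Working session

There is one attempt and no reset: what is moved stays moved. The work goes in short steps, Python scripts to look and compute and a shell command to move; the robot and the scene stay as the last step left them, time stands still between calls to the robot, and variables do not carry over. Pictures are saved under pics/ and viewed, and the job is handed in when it is done.

```bash
mkdir -p pics; cat > h.py <<'E'
import numpy as np,cv2
from workcell import state,grab_frame,job_done,hold_point_z
def snap(n,f):
    d=grab_frame(n); cv2.imwrite('pics/'+f,d['frame'][:,:,::-1]); np.savez('pics/'+f+'.npz',**{k:np.array(v) for k,v in d.items()}); return d
def load(f): return dict(np.load('pics/'+f+'.npz'))
def ray(d,u,v,z):
    V=np.array(d['view']);R=V[:3,:3];t=V[:3,3];c=-R.T@t
    r=R.T@np.array([(u-d['cx'])/d['fx'],(v-d['cy'])/d['fy'],1]);return c+r*(z-c[2])/r[2]
def proj(d,p):
    V=np.array(d['view']);q=V[:3,:3]@np.array(p)+V[:3,3];return d['fx']*q[0]/q[2]+d['cx'],d['fy']*q[1]/q[2]+d['cy']
E
python3 - <<'E'
from h import *
print(state(),hold_point_z)
for n in('scene','side','wrist'):
    d=snap(n,n+'0.png');V=d['view'];print(n,-V[:3,:3].T@V[:3,3],V[2,:3],d['fx'])
E
```

```text
{'time_s': 0.0, 'qpos': array([-7.70644637e+01,  1.83504532e+01,  8.97073359e+01, -7.15695260e-04,
        7.20439425e+01, -1.14501302e+00]), 'qvel': array([-0.08631794,  0.00786868,  0.08385228, -0.05437526,  0.02260602,
        0.00673784]), 'effort': array([-6.67178429e-04, -4.12465632e+01, -2.31973135e+01,  7.28462194e-02,
        4.56349051e-02, -1.46158372e-04]), 'ee_pos': array([ 139.77931649, -557.21899912,  213.12589621]), 'ee_rot': array([-1.79898275e+02, -1.35258416e-03,  1.40807694e+01]), 'force': array([0.06400063, 1.15820587, 0.18276267]), 'torque': array([-0.03268382,  0.01460833, -0.03024543]), 'gripper_width': 91.10466421219516} -18.8
scene [ 57.15501437 989.05425569 717.96035717] [ 0.35902859 -0.77878433 -0.51438647] 405.44303611362164
side [  322.41782657 -1410.15417876   995.96089822] [ 0.09805524  0.83879409 -0.53554612] 513.3444077168136
wrist [ 216.11165985 -537.84268153  383.91366602] [-0.27185883 -0.06811065 -0.95992381] 331.6148470217583
```

View pics/scene0.png

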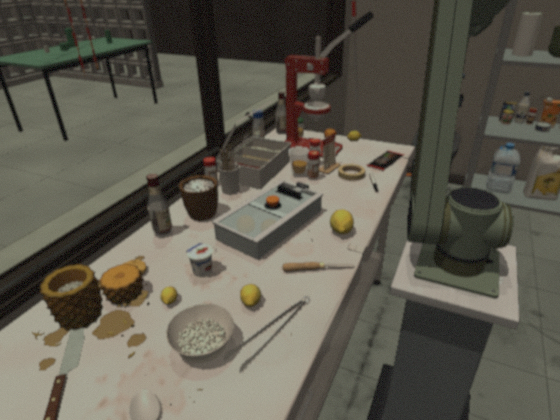

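View pics/side0.png

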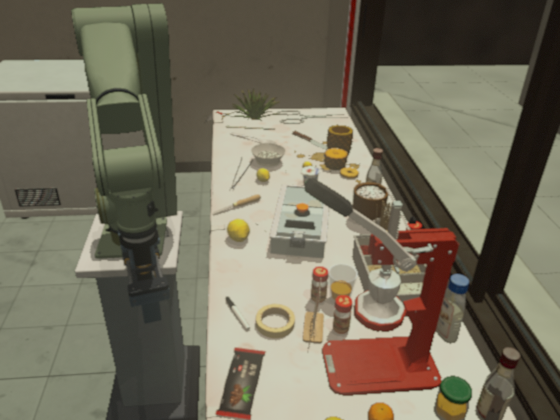

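View pics/wrist0.png

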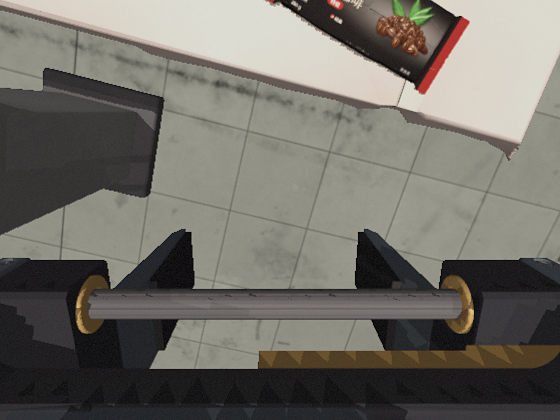

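Lemon candidates in the scene view are (342,221), (251,294), (169,295) and, by the press, (354,135). I'll measure their sizes and positions from the colour masks.

```bash
python3 - <<'E'
from h import *
for f,sgn in(('scene0.png',1),('side0.png',1)):
    d=load(f);im=d['frame'];hsv=cv2.cvtColor(im,cv2.COLOR_RGB2HSV)
    m=cv2.inRange(hsv,(20,120,70),(35,255,255))
    n,l,s,c=cv2.connectedComponentsWithStats(m)
    for i in range(1,n):
        if s[i,4]>60:
            cnt=cv2.findContours((l==i).astype(np.uint8),0,1)[0][0]
            e=cv2.minAreaRect(cnt)
            p=ray(d,*c[i],25);V=d['view'];z=(V[:3,:3]@p+V[:3,3])[2]
            print(f,'yel',s[i],np.round(c[i],1),p.round(),'size mm',np.round((np.array(e[1])+1)*z/d['fx']),round(e[2]))
    m=cv2.inRange(hsv,(5,170,120),(16,255,255))
    n,l,s,c=cv2.connectedComponentsWithStats(m)
    for i in range(1,n):
        if s[i,4]>40: print(f,'or',s[i],np.round(c[i],1),ray(d,*c[i],90).round())
a=load('scene0.png')['frame'][160:320,140:370];cv2.imwrite('pics/c1.png',cv2.resize(a,None,fx=3.4,fy=3.4,interpolation=2)[:,:,::-1])
a=load('side0.png')['frame'][150:270,200:360];cv2.imwrite('pics/c2.png',cv2.resize(a,None,fx=5,fy=5,interpolation=2)[:,:,::-1])
E
```

```text
scene0.png yel [348 131  13   9  92] [353.7 134.9] [ 526. -784.   25.] size mm [42. 61.] 90
scene0.png yel [533 172  27  23 353] [547.9 183.1] [-258. -587.   25.] size mm [ 75. 107.] 81
scene0.png yel [331 210  22  23 387] [341.5 220.7] [350. -51.  25.] size mm [72. 69.] 90
scene0.png yel [ 41 264  52  33 470] [ 64.7 280.9] [916. 502.  25.] size mm [ 75. 139.] 72
scene0.png yel [241 285  19  21 317] [249.8 294.6] [454. 355.  25.] size mm [51. 47.] 90
scene0.png yel [161 287  16  17 200] [168.4 295. ] [637. 437.  25.] size mm [40. 40.] 72
scene0.png or [267 197  11   6  49] [272.3 199.1] [559.  13.  90.]
side0.png yel [329 126  23  10  98] [340.2 130.9] [839. 758.  25.] size mm [ 47. 107.] 90
side0.png yel [326 148  21  10 157] [335.7 152.7] [774. 533.  25.] size mm [43. 90.] 90
side0.png yel [341 165  17  13 155] [349.3 171.4] [797. 364.  25.] size mm [52. 68.] 90
side0.png yel [258 168  11  12  99] [263.1 173.2] [452. 368.  25.] size mm [47. 43.] 90
side0.png yel [228 219  21  20 320] [238.1 228.6] [342.  -8.  25.] size mm [66. 69.] 90
side0.png yel [331 282  19  12 173] [339.9 287.8] [ 622. -323.   25.] size mm [34. 54.] 90
side0.png yel [438 393  28  23 354] [450.3 405.9] [ 791. -728.   25.] size mm [71. 39.] 23
side0.png or [398 222  57  21 590] [427.8 234.7] [ 922. -173.   90.]
side0.png or [336 295  15  12  79] [342.5 300.3] [ 600. -444.   90.]
side0.png or [404 298  21  13 185] [414.1 304.5] [ 780. -473.   90.]
side0.png or [ 353  338   88   53 2281] [395.5 365.9] [ 675. -663.   90.]
side0.png or [369 407   6  13  45] [371.1 414.3] [ 590. -780.   90.]
```

View pics/c1.png

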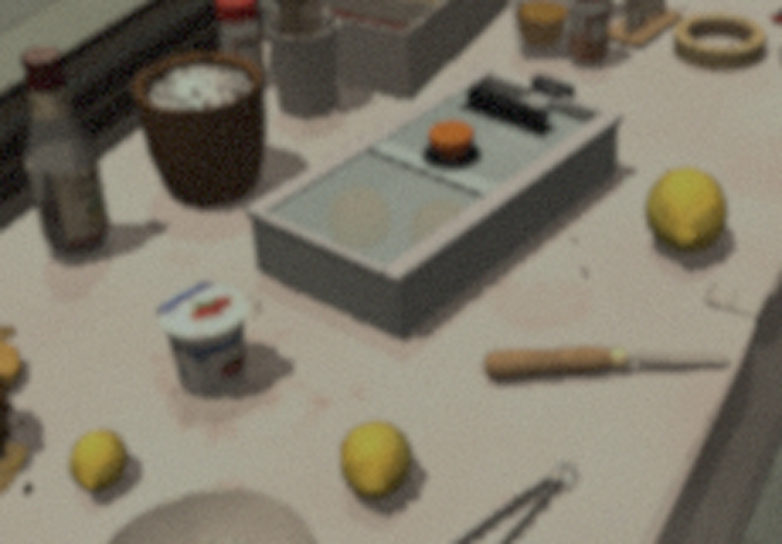

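View pics/c2.png

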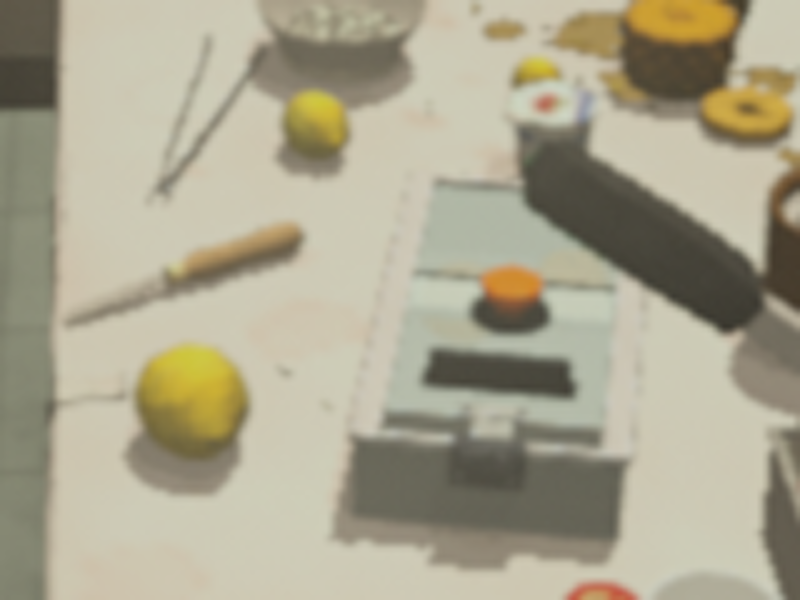

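Candidates: (342,221) is about 70 mm across, the large one, and sits in front of the keeper. (251,294) is about 50 mm, the middle size, and lies left of the keeper (+y). (169,295) is about 40 mm, the small one. (354,135) is by the press. The crop confirms that the middle-sized lemon at (251,294), near world (453,362), is the one meant. The side view (crop 2) shows the cover home, the vent up and the catch facing the side camera.

Next I'll get the rough keeper pose and the lever height.

```bash
python3 - <<'E'
from h import *
def tri(a,ua,b,ub):
    A=[]
    L=[]
    for d,u in((a,ua),(b,ub)):
        p0=ray(d,*u,0);p1=ray(d,*u,100);r=(p1-p0)/np.linalg.norm(p1-p0);L.append((p0,r))
    M=np.zeros((3,3));v=np.zeros(3)
    for p,r in L:
        Q=np.eye(3)-np.outer(r,r);M+=Q;v+=Q@p
    x=np.linalg.solve(M,v);return x.round(),[round(np.linalg.norm((np.eye(3)-np.outer(r,r))@(x-p)),1) for p,r in L]
a=load('scene0.png');b=load('side0.png')
print('lever',tri(a,(368,16),b,(308,183)), tri(a,(322,55),b,(405,252)))
s=lambda x,y:(200+x/5,150+y/5)
t=lambda x,y:(140+x/3.4,160+y/3.4)
# ridge ends (top) side
for p in((428,350),(572,364)):print('ridge side',ray(b,*s(*p),89.5).round())
for p in((475,85),(548,118)):print('ridge scene',ray(a,*t(*p),89.5).round())
print('vent',ray(b,*s(512,275),94.5).round(),ray(a,*t(452,128),94.5).round())
for p in((358,435),(630,460),(435,180)):print('corner side',ray(b,*s(*p),70).round())
for p in((258,215),(398,278),(617,122),(490,78)):print('corner scene',ray(a,*t(*p),70).round())
print('lem',tri(a,(250,294),b,(263.1,174.5)))
print('tub',ray(a,*t(205,300),71),'glass',ray(b,342,272,102),'jar',ray(b,320,270,106))
E
```

```text
lever (array([ 462., -627.,  548.]), [np.float64(3.4), np.float64(3.4)]) (array([ 650., -651.,  399.]), [np.float64(2.5), np.float64(2.5)])
ridge side [493. -64.  90.]
ridge side [582. -85.  90.]
ridge scene [578. -82.  89.]
ridge scene [487. -49.  90.]
vent [557.  14.  94.] [557.  11.  94.]
corner side [ 443. -126.   70.]
corner side [ 607. -163.   70.]
corner side [525. 185.  70.]
corner scene [664. 174.  70.]
corner scene [510. 208.  70.]
corner scene [ 437. -100.   70.]
corner scene [ 587. -135.   70.]
lem (array([452., 355.,  27.]), [np.float64(1.2), np.float64(1.2)])
tub [634.30630531 295.05261076  71.        ] glass [ 616.91137315 -345.81635007  102.        ] jar [ 557.17692997 -337.87908342  106.        ]
```

```bash
python3 -m creep '[[0,20,-18,-9,0,0,0],[0,40,-38,-9,0,0,0],[0,40,-38,-9,0,0,0],[0,40,-38,-9,0,0,0],[0,40,-38,-9,0,0,0]]' && python3 -m creep '[[0,40,-38,-9,0,0,0],[0,40,-38,-9,0,0,0],[0,40,-38,-9,0,0,0],[0,40,-38,-9,0,0,0],[0,40,-38,-9,0,0,0]]' && python3 -m creep '[[0,40,-38,-9,0,0,0],[0,40,-38,-9,0,0,9],[0,0,0,0,0,0,9],[0,0,0,0,0,0,9.4],[0,0,0,0,0,0,0]]'; python3 -c "
from h import *
s=state();print(s['qpos'].round(1),s['ee_pos'],s['ee_rot'])
snap('wrist','w1.png')"
```

```text
time_s: 0.78
ee_pos: [274.0, -346.1, 259.7]
ee_rot: [180.0, -0.1, 14.1]
force: [0.9, -0.7, -0.1]
gripper_width: 91.3
time_s: 1.4
ee_pos: [420.8, -113.2, 304.9]
ee_rot: [180.0, -0.1, 14.1]
force: [0.8, -0.7, 0.6]
gripper_width: 91.7
time_s: 2.02
ee_pos: [479.2, -21.8, 322.3]
ee_rot: [-180.0, 0.0, -13.1]
force: [-0.8, 0.3, -0.2]
gripper_width: 91.4
[-4.   6.6 89.7  0.  83.8 99.1] [479.17027418 -21.78653267 322.25471141] [-1.79984054e+02  4.97844471e-03 -1.31348862e+01]
```

View pics/w1.png

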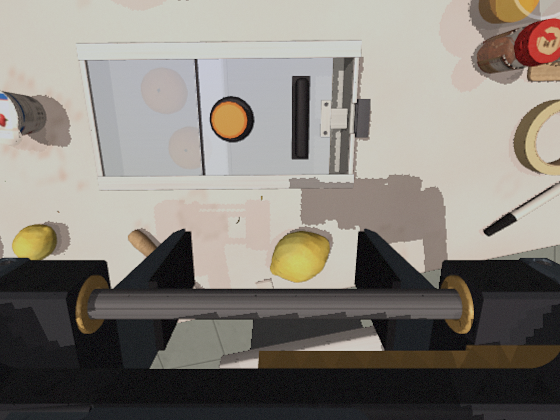

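This shows the keeper at the top: ridge at about (301,117), vent at (231,119), tub at (8,115), the wanted lemon at (35,242) and the big lemon at (299,256). I'll measure the ridge and vent.

```bash
python3 - <<'E'
from h import *
d=load('w1.png');im=d['frame'];hsv=cv2.cvtColor(im,cv2.COLOR_RGB2HSV);g=im.max(2)
# ridge
m=np.zeros(g.shape,np.uint8);m[65:170,280:315]=(g[65:170,280:315]<60)
n,l,s,c=cv2.connectedComponentsWithStats(m);i=1+s[1:,4].argmax()
r=cv2.minAreaRect(cv2.findContours((l==i).astype(np.uint8),0,1)[0][0]);print('ridge',r)
P=np.array([ray(d,*q,89.5)[:2] for q in cv2.boxPoints(r)]);print(P.round(1))
C=ray(d,*r[0],89.5);print('ridge C',C)
m=cv2.inRange(hsv,(5,150,100),(20,255,255));m[:, :200]=0;m[:,260:]=0;m[:90]=0;m[150:]=0
M=cv2.moments(m,True);u=M['m10']/M['m00'],M['m01']/M['m00'];v=ray(d,*u,94.5);print('vent',u,v)
w=v-C;print('dir',w,np.degrees(np.arctan2(-w[0],w[1])))
for n_,q in dict(TL=(78,43),TR=(361,42),BR=(353,189),BL=(99,190)).items():print(n_,ray(d,*q,70).round(1))
m=cv2.inRange(hsv,(20,120,70),(35,255,255));m[:,90:]=0
n,l,s,c=cv2.connectedComponentsWithStats(m);i=1+s[1:,4].argmax();cnt=cv2.findContours((l==i).astype(np.uint8),0,1)[0][0]
r=cv2.minAreaRect(cnt);print('lemon',r,ray(d,*r[0],26).round(1),cv2.fitEllipse(cnt))
E
```

```text
ridge ((300.0, 117.0), (82.0, 16.0), 90.0)
[[587.8 -68.1]
 [583.7 -85.8]
 [492.5 -67.3]
 [496.9 -48.4]]
ridge C [541.76781596 -67.7125421   89.5       ]
vent (228.8600583090379, 119.66666666666667) [557.7779461   13.76378551  94.5       ]
dir [16.01013013 81.47632761  5.        ] -11.117002499824304
TL [680.7 164.8  70. ]
TR [ 607.2 -155.3   70. ]
BR [ 436.4 -117.9   70. ]
BL [510.6 205.9  70. ]
lemon ((33.5, 242.0), (34.0, 43.0), 90.0) [452.5 357.7  26. ] ((34.38311767578125, 242.03448486328125), (33.710105895996094, 44.24175262451172), 72.79727172851562)
```

The corners put the keeper centre near (559,24) with yaw about -13°. The ridge then sits at keeper y of about -94, so the cover already stands roughly 25 mm ajar, and the visible gap by the catch agrees. I'll go above the ridge with half-closed fingers.

```bash
python3 -m creep '[[0.5,24,10,10,0,0,0],[0.5,24,10,40,0,0,0],[0.5,23.4,10.5,50,0,0,0],[0.5,0,0,50,0,0,0],[0.5,0,0,40,0,0,0]]' 30 && python3 -m creep '[[0.5,0,0,10,0,0,0],[0.5,0,0,0,0,0,0]]'; python3 -c "
from h import *
s=state();print(s['ee_pos'],s['ee_rot'],s['force'])
d=snap('wrist','w2.png');print(proj(d,s['ee_pos']))
snap('side','s2.png')"
```

```text
time_s: 2.7
ee_pos: [541.5, -69.0, 130.0]
ee_rot: [-180.0, 0.1, -13.2]
force: [0.3, 0.5, 0.6]
gripper_width: 46.4
time_s: 2.95
ee_pos: [542.8, -69.0, 122.6]
ee_rot: [-180.0, -0.0, -13.3]
force: [-0.4, -0.8, -0.2]
gripper_width: 45.3
[542.7501283  -69.00362791 122.59476001] [-1.79995645e+02 -3.66782604e-02 -1.32680304e+01] [-0.39906817 -0.80333938 -0.20885137]
(np.float64(274.17591497881705), np.float64(256.65526874119496))
```

View pics/w2.png

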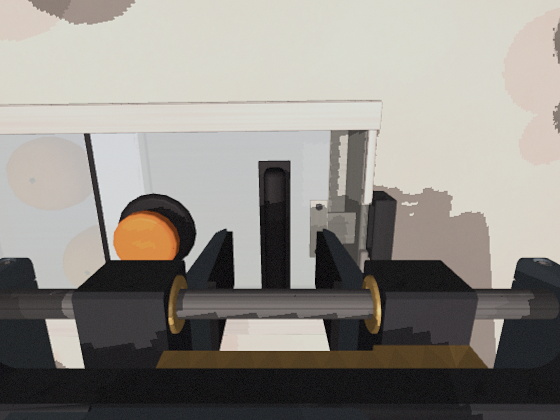

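The ridge (275, 160–290) lies centred between the fingers and the vent cap is clear of them. Going down and gripping.

```bash
python3 -m creep '[[0.5,0,0,20,0,0,0],[0.5,0,0,20,0,0,0],[0.5,0,0,8,0,0,0],[0.5,0,0,0,0,0,0]]' 30 && python3 -m creep '[[1,0,0,0,0,0,0],[1,0,0,0,0,0,0],[1,0,0,0,0,0,0],[1,0,0,0,0,0,0],[1,0,0,0,0,0,0]]' 30; python3 -c "
from h import *
s=state();print(s['ee_pos'],s['ee_rot'],s['force'])"
```

```text
time_s: 3.55
ee_pos: [543.0, -69.1, 74.7]
ee_rot: [-180.0, -0.1, -13.3]
force: [-0.5, -0.2, 0.1]
gripper_width: 45.9
time_s: 4.18
ee_pos: [542.6, -69.2, 74.2]
ee_rot: [180.0, -0.0, -13.2]
force: [-1.0, -0.1, 2.2]
gripper_width: 14.0
[542.57896958 -69.15498269  74.19868544] [ 1.79969867e+02 -2.54158758e-02 -1.32367565e+01] [-1.04666497 -0.0510789   2.23505859]
```

```bash
python3 -m creep '[[1,0,-8,0,0,0,0],[1,0,-14,0,0,0,0],[1,0,-14,0,0,0,0],[1,0,-14,0,0,0,0],[1,0,-12,0,0,0,0]]' 30 && python3 -m creep '[[1,0,-12,0,0,0,0],[1,0,-12,0,0,0,0],[1,0,-12,0,0,0,0],[1,0,-10,0,0,0,0],[1,0,0,0,0,0,0]]' ; python3 -c "
from h import *
s=state();print(s['ee_pos'],s['ee_rot'],s['force'])
snap('wrist','w3.png')"
```

```text
time_s: 4.8
ee_pos: [556.4, -7.2, 74.2]
ee_rot: [180.0, 0.1, -13.3]
force: [-2.3, -1.1, 6.6]
gripper_width: 14.4
time_s: 5.42
ee_pos: [566.7, 38.7, 74.2]
ee_rot: [-179.9, 0.1, -13.3]
force: [-3.4, 1.7, 5.4]
gripper_width: 14.0
[566.66513121  38.68240946  74.17445813] [-1.79913038e+02  1.10226183e-01 -1.32544424e+01] [-3.41295699  1.72344732  5.43504291]
```

View pics/w3.png

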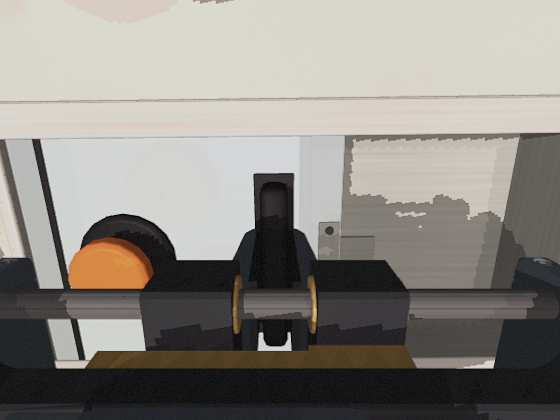

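The cover has opened to about 136 mm and the well shows at right (345–515). I'll push on to the stop.

```bash
python3 -m creep '[[1,0,-4,0,0,0,0],[1,0,-4,0,0,0,0],[1,0,-2,0,0,0,0],[1,0,0,0,0,0,0]]' 30; python3 -m creep '[[1,0,-2,0,0,0,0],[1,0,-1,0,0,0,0],[1,0,0,0,0,0,0]]' 30
```

```text
time_s: 5.98
ee_pos: [568.6, 47.5, 74.2]
ee_rot: [-180.0, 0.1, -13.3]
force: [-3.3, 0.8, 7.1]
gripper_width: 13.9
time_s: 6.35
ee_pos: [569.2, 50.2, 74.2]
ee_rot: [-180.0, 0.1, -13.3]
force: [-3.7, -0.6, 6.7]
gripper_width: 13.6
```

```bash
python3 -m creep '[[1,0,-2,0,0,0,0],[1,0,-2,0,0,0,0],[1,0,0,0,0,0,0]]' 30;  python3 -m creep '[[1,0,-2,0,0,0,0],[1,0,-2,0,0,0,0],[1,0,0,0,0,0,0]]' 30
```

```text
time_s: 6.72
ee_pos: [569.4, 51.3, 74.2]
ee_rot: [179.7, 0.2, -13.2]
force: [-5.7, -9.8, 8.5]
gripper_width: 13.4
time_s: 7.1
ee_pos: [569.4, 51.3, 74.1]
ee_rot: [179.3, 0.2, -13.1]
force: [-8.0, -21.0, 10.2]
gripper_width: 13.6
```

Stop reached (the force rises at ridge (569.4, 51.3)), which fixes the keeper centre at about (563, 25). I'll release, rise and go to view the lemon.

```bash
python3 -m creep '[[1,0,4,0,0,0,0],[0.5,0,4,0,0,0,0],[0.5,0,0,0,0,0,0],[0.5,0,0,0,0,0,0]]' 30; python3 -m creep '[[0.5,0,0,-20,0,0,0],[0.5,0,0,-50,0,0,0],[0.5,0,0,-50,0,0,0],[0.3,-20,-20,-40,0,0,0],[0.2,-38,-41,-20,0,0,0]]'; python3 -m creep '[[0,-38,-41,0,0,0,0],[0,-38,-41,0,0,0,0],[0,-38,-41,0,0,0,0],[0,-38,-41,0,0,0,0],[0,-20,-20,0,0,0,0]]'; python3 -c "
from h import *
s=state();print(s['ee_pos'],s['ee_rot'],s['qpos'].round())
snap('wrist','w4.png');snap('scene','sc4.png')"
```

```text
time_s: 7.6
ee_pos: [570.5, 49.5, 73.6]
ee_rot: [-180.0, 0.0, -13.3]
force: [0.2, 1.1, 0.1]
gripper_width: 41.0
time_s: 8.22
ee_pos: [529.2, 122.0, 256.3]
ee_rot: [-179.9, -0.2, -13.5]
force: [0.1, 1.0, 0.5]
gripper_width: 62.7
time_s: 8.85
ee_pos: [401.2, 342.8, 253.7]
ee_rot: [-180.0, 0.0, -13.2]
force: [1.1, -0.7, -0.1]
gripper_width: 91.3
[401.16408576 342.78847666 253.73529211] [-1.79960009e+02  3.51759895e-02 -1.31664944e+01] [ 39.  13.  92.   0.  76. 142.]
```

View pics/w4.png

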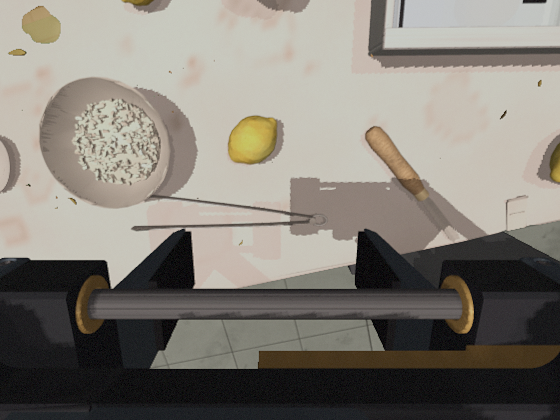

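View pics/sc4.png

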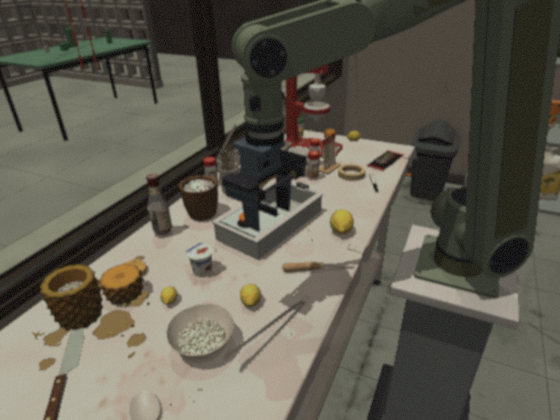

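The wrist view shows the lemon at (253,140), its long axis running up-right, with the bowl at left. Now I'll measure its position and axis.

```bash
python3 - <<'E'
from h import *
d=load('w4.png');im=d['frame'];hsv=cv2.cvtColor(im,cv2.COLOR_RGB2HSV)
m=cv2.inRange(hsv,(18,110,60),(38,255,255));k=np.zeros_like(m);k[90:185,210:300]=m[90:185,210:300]
k=cv2.morphologyEx(k,cv2.MORPH_CLOSE,np.ones((5,5)))
n,l,s,c=cv2.connectedComponentsWithStats(k);i=1+s[1:,4].argmax()
cnt=cv2.findContours((l==i).astype(np.uint8),0,1)[0][0]
W=np.array([ray(d,*q[0],26)[:2] for q in cnt]).astype(np.float32)
for r in(cv2.minAreaRect(W),cv2.fitEllipse(W)):print(r)
mu=cv2.moments(W.reshape(-1,1,2))
ang=.5*np.degrees(np.arctan2(2*mu['mu11'],mu['mu20']-mu['mu02']));print('axis world deg',ang,'cen',mu['m10']/mu['m00'],mu['m01']/mu['m00'])
# nipple side
print(ray(d,275,120,26),ray(d,232,155,26))
a=im[80:200,190:320];cv2.imwrite('pics/c4.png',cv2.resize(a,None,fx=5,fy=5,interpolation=2)[:,:,::-1])
E
```

```text
((451.23876953125, 357.9754638671875), (55.586429595947266, 55.93822479248047), 70.46863555908203)
((451.0976257324219, 357.6277160644531), (49.3675651550293, 64.55116271972656), 27.315534591674805)
axis world deg -62.8910164846308 cen 451.0692306678751 357.67537242147193
[467.12109332 326.25471219  26.        ] [439.37335097 385.54303199  26.        ]
```

View pics/c4.png

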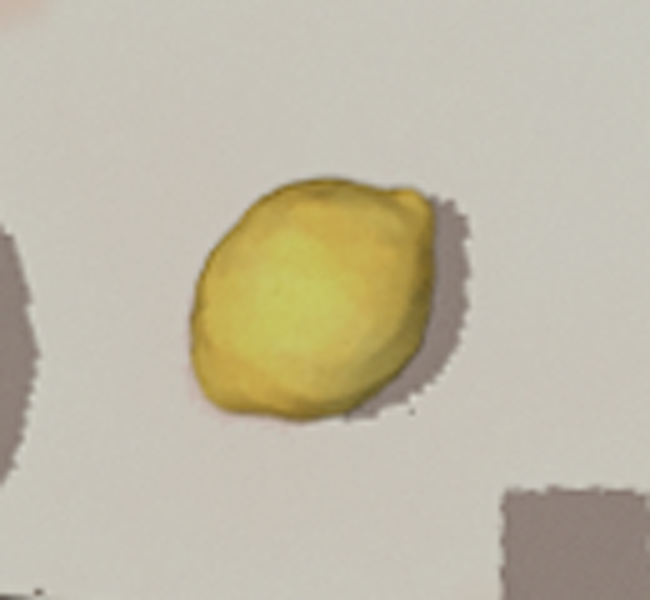

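The mask gives 64 x 49 mm with the axis at 117° and the centre at (451, 358). I'll turn -130° about tool z, move over the lemon and go down to 120 mm for a check.

```bash
python3 -m creep '[[0,0,0,0,0,0,-10],[0,0,0,0,0,0,-10],[0,0,0,0,0,0,-10],[0,0,0,0,0,0,-10],[0,0,0,0,0,0,-10]]' >/dev/null; python3 -m creep '[[0,0,0,0,0,0,-10],[0,0,0,0,0,0,-10],[0,0,0,0,0,0,-10],[0,0,0,0,0,0,-10],[0,0,0,0,0,0,-10]]'>/dev/null ; python3 -m creep '[[0,0,0,0,0,0,-10],[0,0,0,0,0,0,-10],[0,0,0,0,0,0,-10.2],[0,-4.7,25,30,0,0,0],[0,-4.7,26,40,0,0,0]]';python3 -m creep '[[0,0,0,40,0,0,0],[0,0,0,24,0,0,0],[0,0,0,0,0,0,0]]'; python3 -c "
from h import *
s=state();print(s['ee_pos'],s['ee_rot'],s['qpos'].round())
d=snap('wrist','w5.png');print(proj(d,[451,357.7,26]),proj(d,s['ee_pos']))"
```

```text
time_s: 10.82
ee_pos: [454.4, 354.9, 184.3]
ee_rot: [179.8, -0.0, 116.8]
force: [-0.8, 0.9, -0.6]
gripper_width: 90.9
time_s: 11.2
ee_pos: [452.0, 353.3, 117.9]
ee_rot: [-179.7, 0.1, 116.8]
force: [-0.3, 0.1, -0.5]
gripper_width: 91.4
[452.03312848 353.33452147 117.92270782] [-1.79732117e+02  6.13356251e-02  1.16827990e+02] [37. 23. 98. -0. 60. 10.]
(np.float64(276.76086757365476), np.float64(205.5908444923482)) (np.float64(275.1877177002541), np.float64(258.460888511266))
```

View pics/w5.png

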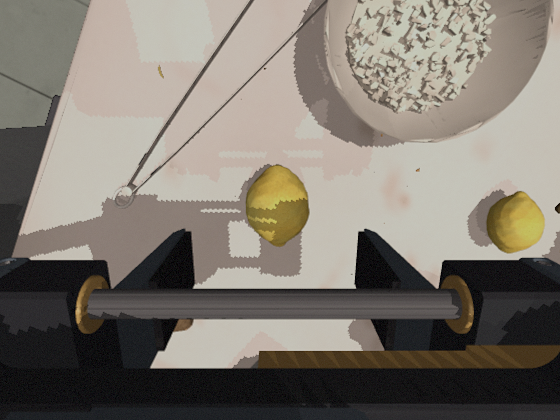

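The lemon at (277,205) sits aligned between the jaws. I'll correct 4.4 mm, go down and close gently.

```bash
python3 -m creep '[[0,4.4,1.1,30,0,0,0],[0,0,0,40,0,0,0],[0,0,0,28,0,0,0],[0,0,0,11,0,0,0],[0,0,0,0,0,0,0]]' 12; python3 -m creep '[[0,0,0,0,0,0,0],[0.6,0,0,0,0,0,0],[0.6,0,0,0,0,0,0],[0.6,0,0,0,0,0,0],[0.6,0,0,0,0,0,0]]' 12;python3 -c "
from h import *
s=state();print(s['ee_pos'],s['ee_rot'],s['qpos'].round())
d=snap('wrist','w6.png')"
```

```text
time_s: 11.88
ee_pos: [452.3, 359.5, 11.6]
ee_rot: [179.9, -0.0, 116.9]
force: [-0.5, -0.8, 0.5]
gripper_width: 91.2
time_s: 12.5
ee_pos: [451.7, 359.2, 11.0]
ee_rot: [180.0, 0.0, 116.9]
force: [-0.1, 1.2, 0.3]
gripper_width: 54.2
[451.68424589 359.21188039  10.96118778] [1.79996999e+02 4.00662293e-03 1.16887353e+02] [ 37.  30. 104.  -0.  46.  10.]
```

View pics/w6.png

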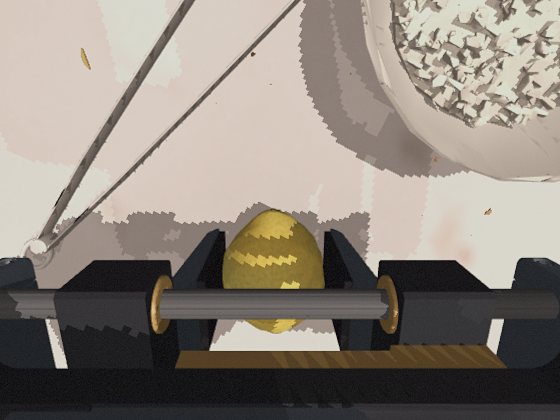

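```bash
python3 -m creep '[[0.2,0,0,0,0,0,0],[0.2,0,0,3,0,0,0],[0.2,0,0,1,0,0,0],[0.2,0,0,0,0,0,0]]' 15; python3 -m creep '[[1,0,0,0,0,0,0],[1,0,0,0,0,0,0],[1,0,0,0,0,0,0],[1,0,0,0,0,0,0],[1,0,0,0,0,0,0]]' 15; python3 -m creep '[[1,0,0,0,0,0,0],[1,0,0,-5,0,0,0],[1,0,0,-10,0,0,0],[1,0,0,-15,0,0,0],[1,0,0,0,0,0,0]]' 15
```

```text
time_s: 13.05
ee_pos: [451.6, 359.1, 6.7]
ee_rot: [-180.0, 0.0, 116.9]
force: [-0.1, -1.0, 0.5]
gripper_width: 73.1
time_s: 13.68
ee_pos: [451.6, 359.2, 7.0]
ee_rot: [-180.0, 0.0, 116.9]
force: [-0.0, -0.3, 0.7]
gripper_width: 50.8
time_s: 14.3
ee_pos: [452.8, 360.0, 38.8]
ee_rot: [179.8, -0.0, 116.9]
force: [-0.4, 0.1, -0.4]
gripper_width: 50.8
```

Held at 50.8 mm. Lifting and carrying it to above the well centre (544,-56), then turning to yaw 77.

```bash
python3 -m creep '[[1,0,0,-30,0,0,0],[1,0,0,-50,0,0,0],[1,0,0,-50,0,0,0],[1,-26,-7,-10,0,0,0],[1,-51,-13,0,0,0,0]]' 15; python3 -m creep '[[1,-51,-13,0,0,0,0],[1,-51,-13,0,0,0,0],[1,-51,-13,0,0,0,0],[1,-51,-13,0,0,0,0],[1,-51,-13,0,0,0,0]]'; python3 -m creep '[[1,-51,-13,0,0,0,0],[1,-29,-8,0,0,0,10],[1,0,0,0,0,0,10],[1,0,0,0,0,0,10],[1,0,0,0,0,0,10]]'; python3 -m creep '[[1,0,0,0,0,0,0]]';python3 -c "
from h import *
s=state();print(s['ee_pos'],s['ee_rot'],s['qpos'].round())
d=snap('wrist','w7.png')
d=snap('side','s7.png')
cv2.imwrite('pics/c7.png',cv2.resize(d['frame'][130:280,180:380],None,fx=4,fy=4,interpolation=2)[:,:,::-1])"
```

```text
time_s: 14.92
ee_pos: [469.3, 282.2, 178.4]
ee_rot: [179.8, -0.0, 117.1]
force: [1.1, -0.6, -0.9]
gripper_width: 50.8
time_s: 15.55
ee_pos: [526.0, 23.0, 177.0]
ee_rot: [180.0, 0.0, 116.9]
force: [1.4, 0.8, -0.7]
gripper_width: 51.0
time_s: 16.18
ee_pos: [543.1, -56.4, 176.8]
ee_rot: [-180.0, 0.0, 76.5]
force: [0.1, 0.2, -1.1]
gripper_width: 50.9
time_s: 16.3
ee_pos: [543.2, -56.2, 176.9]
ee_rot: [-180.0, 0.0, 77.0]
force: [-0.1, -0.5, -1.7]
gripper_width: 51.0
[543.20035325 -56.24305593 176.85310296] [-1.79984501e+02  8.65037977e-03  7.69965254e+01] [-7. 17. 97. -0. 66.  6.]
```

View pics/w7.png

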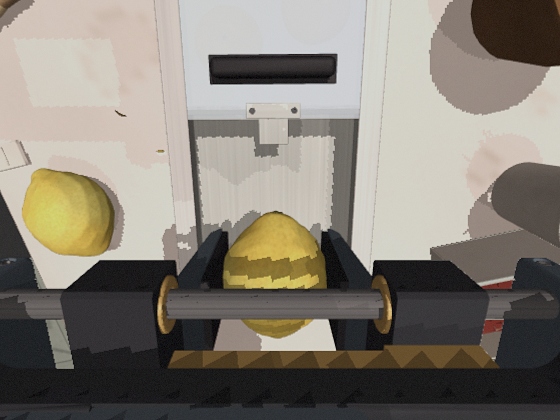

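View pics/c7.png

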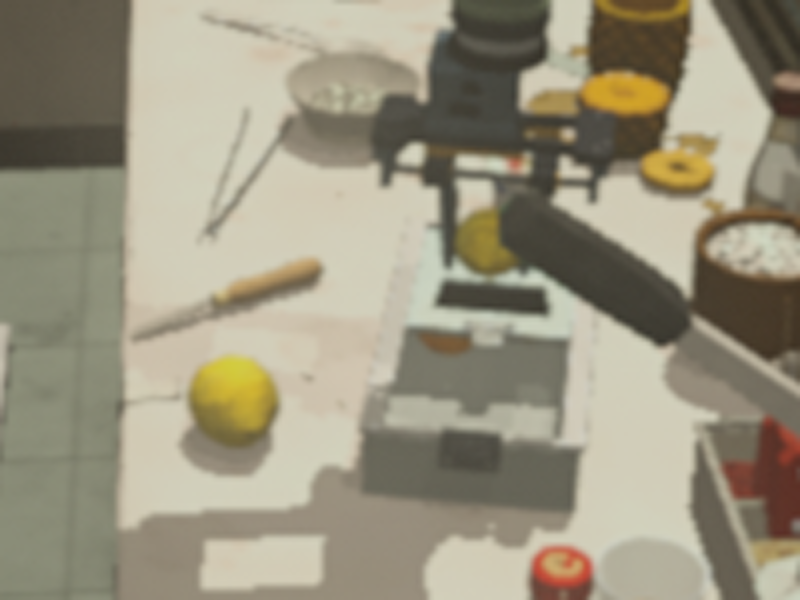

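The lemon is held above the well, centred between the inner walls (190 and 355, TCP at 275), with the ridge and tongue ahead and clear. Lowering in.

```bash
python3 -m creep '[[1,-5,0,20,0,0,0],[1,0,0,40,0,0,0],[1,0,0,30,0,0,0],[1,0,0,20,0,0,0],[1,0,0,0,0,0,0]]' 15; python3 -m creep '[[1,0,0,15,0,0,0],[1,0,0,15,0,0,0],[1,0,0,10,0,0,0],[1,0,0,5,0,0,0],[1,0,0,0,0,0,0]]'; python3 -m creep '[[1,0,0,4,0,0,0],[1,0,0,2,0,0,0],[1,0,0,0,0,0,0]]'
```

```text
time_s: 17.02
ee_pos: [541.1, -60.9, 65.6]
ee_rot: [-179.8, 0.0, 77.0]
force: [0.3, -0.4, -0.4]
gripper_width: 50.9
time_s: 17.65
ee_pos: [542.2, -61.1, 21.6]
ee_rot: [-180.0, 0.0, 76.9]
force: [0.9, 1.7, -0.3]
gripper_width: 50.8
time_s: 18.02
ee_pos: [542.3, -61.1, 15.9]
ee_rot: [180.0, 0.0, 76.9]
force: [-0.1, 0.8, -0.6]
gripper_width: 50.8
```

```bash
python3 -m creep '[[1,0,0,1.5,0,0,0],[1,0,0,0,0,0,0]]'; python3 -m creep '[[1,0,0,1,0,0,0],[1,0,0,0,0,0,0]]'
```

```text
time_s: 18.27
ee_pos: [542.3, -61.1, 14.4]
ee_rot: [-180.0, 0.0, 76.9]
force: [0.2, -0.5, -0.8]
gripper_width: 50.9
time_s: 18.52
ee_pos: [542.3, -61.1, 13.4]
ee_rot: [-180.0, 0.0, 76.9]
force: [0.8, 0.1, -0.2]
gripper_width: 50.8
```

```bash
python3 -m creep '[[1,0,0,1,0,0,0],[1,0,0,0,0,0,0]]'; python3 -m creep '[[0.4,0,0,0,0,0,0],[0.2,0,0,0,0,0,0],[0.2,0,0,0,0,0,0],[0.2,0,0,0,0,0,0],[0.2,0,0,0,0,0,0]]'; python3 -c "
from h import *
s=state();print(s['ee_pos'],s['force'])
d=snap('wrist','w8.png')"
```

```text
time_s: 18.77
ee_pos: [542.4, -61.1, 12.9]
ee_rot: [180.0, 0.0, 76.9]
force: [-1.9, 0.9, 3.6]
gripper_width: 50.7
time_s: 19.4
ee_pos: [542.3, -61.1, 12.4]
ee_rot: [-180.0, 0.0, 76.9]
force: [0.2, -0.7, -0.1]
gripper_width: 72.9
[542.27184157 -61.0730193   12.37192084] [ 0.15860969 -0.68752969 -0.14604419]
```

View pics/w8.png

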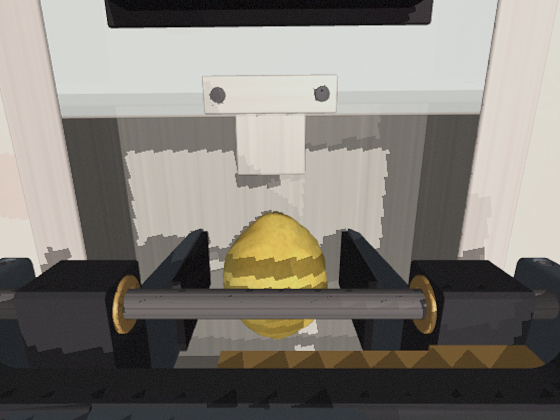

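The lemon rests on the floor at (275,275) and the fingers are open and clear. Rising, moving over the ridge and turning back by 90°.

```bash
python3 -m creep '[[0.2,0,0,-10,0,0,0],[0.2,0,0,-25,0,0,0],[0.2,0,0,-40,0,0,0],[0.2,0,0,-50,0,0,0],[0.2,0,0,-43,0,0,0]]'; python3 -m creep '[[0.2,0,0,0,0,0,0]]'; python3 -c "
from h import *
d=snap('wrist','w9.png')"; python3 -m creep '[[0.5,40,0,0,0,0,0],[0.5,40,0,0,0,0,0],[0.5,35,0,0,0,0,10],[0.5,0,0,0,0,0,10],[0.5,0,0,0,0,0,10]]';python3 -m creep '[[0.5,0,0,0,0,0,10],[0.5,0,0,0,0,0,10],[0.5,0,0,0,0,0,10],[0.5,0,0,0,0,0,10],[0.5,0,0,0,0,0,10]]';python3 -m creep '[[0.5,0,0,0,0,0,10],[0.5,0,0,30,0,0,0],[0.5,0,0,30,0,0,0],[0.5,0,0,0,0,0,0]]'; python3 -c "
from h import *
s=state();print(s['ee_pos'],s['ee_rot'])
d=snap('wrist','w10.png')"
```

```text
time_s: 20.08
ee_pos: [542.5, -61.1, 183.1]
ee_rot: [179.9, -0.0, 76.9]
force: [-0.7, -0.2, -0.5]
gripper_width: 73.3
time_s: 20.2
ee_pos: [544.6, -61.4, 185.0]
ee_rot: [179.5, -0.0, 76.9]
force: [-0.2, 0.1, -0.3]
gripper_width: 72.9
time_s: 20.88
ee_pos: [567.3, 51.5, 178.6]
ee_rot: [-179.9, 0.2, 46.6]
force: [-0.5, -0.2, 0.3]
gripper_width: 45.3
time_s: 21.5
ee_pos: [567.2, 50.9, 178.6]
ee_rot: [180.0, 0.2, -3.4]
force: [0.3, -0.4, -0.0]
gripper_width: 45.6
time_s: 22.0
ee_pos: [565.5, 50.7, 117.0]
ee_rot: [179.9, 0.5, -13.1]
force: [-0.1, 0.1, -0.2]
gripper_width: 45.7
[565.50181088  50.68677943 117.0068061 ] [179.85238309   0.46316689 -13.11961546]
```

View pics/w9.png

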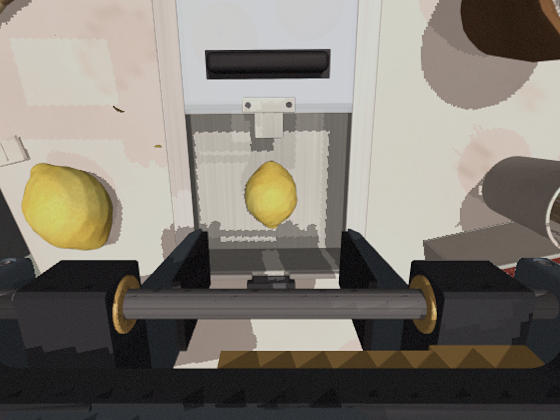

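View pics/w10.png

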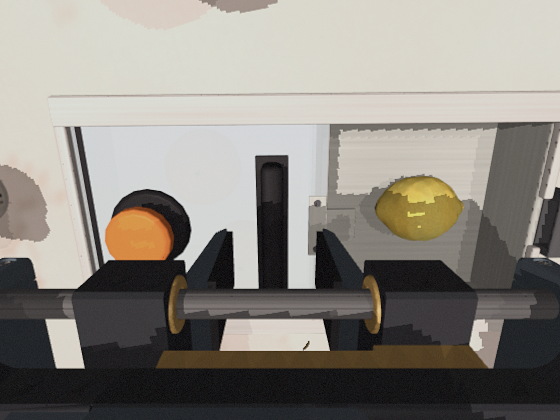

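The lemon lies at rest in the well (271,193 / 419,208), and the ridge is centred between the fingers. Gripping it and sliding home.

```bash
python3 -m creep '[[0.5,0,0,20,0,0,0],[0.5,0,0,16,0,0,0],[0.5,0,0,6,0,0,0],[0.5,0,0,0,0,0,0]]' 40 ; python3 -m creep '[[1,0,0,0,0,0,0],[1,0,0,0,0,0,0],[1,0,0,0,0,0,0],[1,0,0,0,0,0,0]]' 40;  python3 -m creep '[[1,0,6,0,0,0,0],[1,0,10,0,0,0,0],[1,0,12,0,0,0,0],[1,0,12,0,0,0,0],[1,0,0,0,0,0,0]]' 40
```

```text
time_s: 22.55
ee_pos: [568.4, 50.9, 78.4]
ee_rot: [180.0, 0.0, -13.1]
force: [-0.6, 0.1, 1.2]
gripper_width: 45.6
time_s: 23.05
ee_pos: [568.5, 50.9, 78.7]
ee_rot: [180.0, -0.0, -13.0]
force: [-0.2, -0.0, 1.9]
gripper_width: 13.5
time_s: 23.68
ee_pos: [559.4, 10.1, 78.7]
ee_rot: [179.9, -0.1, -13.2]
force: [1.8, -0.8, 2.5]
gripper_width: 13.5
```

```bash
python3 -m creep '[[1,0,12,0,0,0,0],[1,0,12,0,0,0,0],[1,0,12,0,0,0,0],[1,0,12,0,0,0,0],[1,0,0,0,0,0,0]]' 40; python3 -m creep '[[1,0,12,0,0,0,0],[1,0,12,0,0,0,0],[1,0,12,0,0,0,0],[1,0,8,0,0,0,0],[1,0,0,0,0,0,0]]' 40; python3 -c "
from h import *
s=state();print(np.linalg.norm(s['ee_pos'][:2]-[569.4,51.3]))
d=snap('wrist','w11.png')"
```

```text
time_s: 24.3
ee_pos: [548.9, -36.5, 78.7]
ee_rot: [179.9, -0.1, -13.2]
force: [3.8, -2.3, 1.6]
gripper_width: 13.8
time_s: 24.92
ee_pos: [539.5, -78.6, 78.7]
ee_rot: [180.0, -0.2, -13.1]
force: [5.5, -2.7, 0.9]
gripper_width: 13.8
133.27188856622078
```

View pics/w11.png

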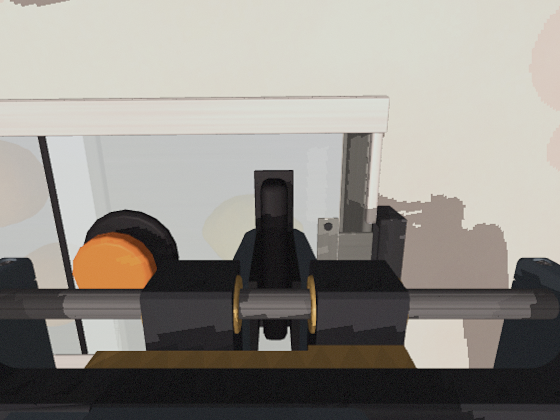

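The lemon shows through the clear cover, which has about 13 mm left to go. Now pushing through the catch in small steps.

```bash
python3 -m creep '[[1,1,5,0,0,0,0],[1,0,4,0,0,0,0],[1,0,0,0,0,0,0]]' 40; python3 -m creep '[[1,0,2,0,0,0,0],[1,0,2,0,0,0,0],[1,0,2,0,0,0,0],[1,0,0,0,0,0,0]]' 40
```

```text
time_s: 25.35
ee_pos: [537.7, -87.1, 78.7]
ee_rot: [180.0, -0.1, -13.1]
force: [4.1, -1.0, 4.7]
gripper_width: 13.4
time_s: 25.85
ee_pos: [537.1, -89.9, 78.8]
ee_rot: [-179.7, -0.1, -13.2]
force: [6.5, 8.8, 4.4]
gripper_width: 14.0
```

```bash
python3 -m creep '[[1,0,2,0,0,0,0],[1,0,2,0,0,0,0],[1,0,0,0,0,0,0]]' 40; python3 -m creep '[[1,0,2,0,0,0,0],[1,0,2,0,0,0,0],[1,0,0,0,0,0,0]]' 40; python3 -c "
from h import *
s=state();print(np.linalg.norm(s['ee_pos'][:2]-[569.4,51.3]))"
```

```text
time_s: 26.22
ee_pos: [536.5, -92.3, 78.8]
ee_rot: [-179.6, -0.1, -13.3]
force: [8.0, 14.4, 4.3]
gripper_width: 13.2
time_s: 26.6
ee_pos: [536.4, -92.4, 78.7]
ee_rot: [-179.2, -0.1, -13.4]
force: [10.9, 26.8, 3.7]
gripper_width: 13.9
147.41519080479415
```

Travel of 147.4 mm and a firm 27 N stop: the cover is home. Releasing and looking.

```bash
python3 -m creep '[[1,0,-4,0,0,0,0],[0.5,0,0,0,0,0,0],[0.5,0,0,0,0,0,0],[0.5,0,0,0,0,0,0],[0.5,0,0,-10,0,0,0]]' 30; python3 -m creep '[[0.5,0,0,-30,0,0,0],[0.5,0,0,-40,0,0,0],[0.5,0,-10,-30,0,0,0],[0.8,0,-25,0,0,0,0],[1,0,0,0,0,0,0]]';  python3 -c "
from h import *
s=state();print(s['ee_pos'],s['ee_rot'],s['force'])
d=snap('wrist','w12.png')
for n,p in dict(vent=(558,-10,94.5)).items():print(proj(d,p))
k=np.array([563.2,25.0]);ey=np.array([.229,.973])
for y in(-120,-35):print(y,k+ey*y,proj(d,[*(k+ey*y),89.5]))"
```

```text
time_s: 27.22
ee_pos: [533.6, -96.5, 87.7]
ee_rot: [180.0, 0.2, -13.2]
force: [-0.6, -0.5, 0.1]
gripper_width: 45.0
time_s: 27.85
ee_pos: [543.1, -61.6, 189.3]
ee_rot: [-180.0, -0.1, -13.0]
force: [-0.5, 0.0, -0.8]
gripper_width: 28.7
[543.0889406  -61.5995106  189.32740173] [-1.79998170e+02 -5.04028295e-02 -1.30390732e+01] [-0.48729576  0.0360059  -0.81835137]
(np.float64(209.61055139106895), np.float64(205.39055989498453))
-120 [535.72 -91.76] (np.float64(310.5687266867958), np.float64(207.46400722539704))
-35 [555.185  -9.055] (np.float64(210.5562295711386), np.float64(207.12788903906713))
```

View pics/w12.png

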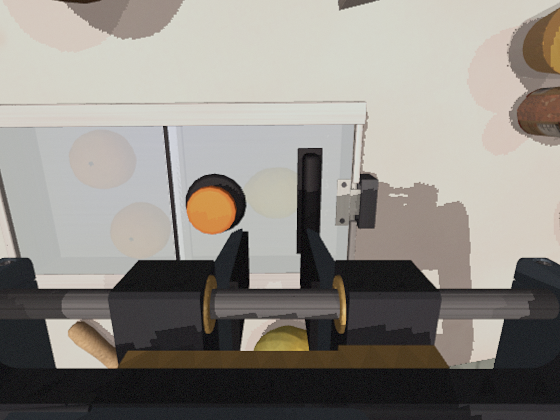

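The cover is home: the tongue (345,200) is in the catch, the lemon shows through at (275,190), and the cap at (211,210) matches the predicted vent position (555,-9). Moving above the cap with closed fingers.

```bash
python3 -m creep '[[1,0,-27,0,0,0,0],[1,0,-27,30,0,0,0],[1,0,0,34,0,0,0],[1,0,0,10,0,0,0],[1,0,0,0,0,0,0]]' 30; python3 -m creep '[[1,0,0,0,0,0,0]]'; python3 -c "
from h import *
d=snap('wrist','w13.png')"
```

```text
time_s: 28.52
ee_pos: [555.0, -10.4, 114.2]
ee_rot: [180.0, 0.1, -13.2]
force: [-0.1, -0.5, 0.4]
gripper_width: 0.2
time_s: 28.65
ee_pos: [556.2, -10.3, 115.7]
ee_rot: [-180.0, -0.1, -13.2]
force: [0.7, -0.4, -0.3]
gripper_width: 0.7
```

View pics/w13.png

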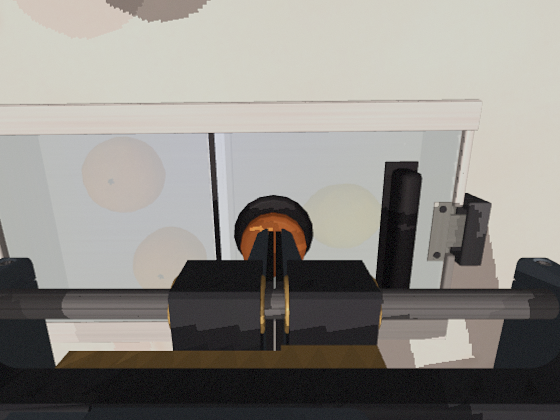

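The closed fingers are centred over the cap (273,240). Pressing down in small steps.

```bash
python3 -m creep '[[1,0,0,10,0,0,0],[1,0,0,9,0,0,0],[1,0,0,0,0,0,0]]'; python3 -m creep '[[1,0,0,3,0,0,0],[1,0,0,2,0,0,0],[1,0,0,2,0,0,0],[1,0,0,0,0,0,0]]'; python3 -m creep '[[1,0,0,2,0,0,0],[1,0,0,2,0,0,0],[1,0,0,0,0,0,0]]'
```

```text
time_s: 29.08
ee_pos: [554.5, -9.6, 94.4]
ee_rot: [180.0, 0.1, -13.1]
force: [0.1, 0.4, 0.3]
gripper_width: 0.5
time_s: 29.58
ee_pos: [555.4, -9.7, 89.2]
ee_rot: [-180.0, -0.1, -13.1]
force: [-2.0, 0.4, 4.7]
gripper_width: 0.5
time_s: 29.95
ee_pos: [555.5, -9.7, 84.7]
ee_rot: [180.0, -0.0, -13.1]
force: [-1.6, 0.4, 5.4]
gripper_width: 0.6
```

```bash
python3 -m creep '[[1,0,0,2,0,0,0],[1,0,0,0,0,0,0]]'; python3 -m creep '[[1,0,0,2,0,0,0],[1,0,0,0,0,0,0]]';python3 -m creep '[[1,0,0,2,0,0,0],[1,0,0,0,0,0,0]]'
```

```text
time_s: 30.2
ee_pos: [555.6, -9.7, 84.6]
ee_rot: [-180.0, -0.1, -13.1]
force: [-4.5, -0.2, 17.1]
gripper_width: 0.5
time_s: 30.45
ee_pos: [555.6, -9.7, 84.4]
ee_rot: [-180.0, -0.1, -13.1]
force: [-8.0, 0.9, 27.9]
gripper_width: 0.2
time_s: 30.7
ee_pos: [555.7, -9.7, 84.2]
ee_rot: [-180.0, -0.2, -13.1]
force: [-11.3, 1.7, 37.2]
gripper_width: 0.3
```

Hard stop at z = 84.5, 37 N: the cap is down. I'll lift off and check.

```bash
python3 -m creep '[[1,0,0,-10,0,0,0],[1,0,0,-30,0,0,0],[1,0,0,-50,0,0,0],[1,-30,0,-40,0,0,0],[1,-50,0,-20,0,0,0]]'; python3 -m creep '[[1,-30,0,0,0,0,0],[1,0,0,0,0,0,0],[1,0,0,0,0,0,0]]'; python3 - <<'E'
from h import *
s=state();print(s['ee_pos'],s['force'])
d=snap('wrist','w14.png');e=snap('side','s14.png')
cv2.imwrite('pics/c14.png',cv2.resize(e['frame'][150:350,200:400],None,fx=3,fy=3,interpolation=2)[:,:,::-1])
k=np.array([563.2,25.0]);ey=np.array([.229,.973])
print('exp ridge',proj(d,[*(k-120*ey),89.5]),'vent dn/up',[proj(d,[*(k-35*ey),z]) for z in(84.5,94.5)])
for n,dd in(('w',d),('s',e)):
    print(n,[np.round(proj(dd,[*(k-35*ey),z]),1) for z in(84.5,94.5)])
hsv=cv2.cvtColor(d['frame'],cv2.COLOR_RGB2HSV);m=cv2.inRange(hsv,(5,150,90),(20,255,255))
n,l,st,c=cv2.connectedComponentsWithStats(m)
for i in range(1,n):
    if st[i,4]>300:print(st[i],c[i],ray(d,*c[i],84.5),'dia mm if z84.5/94.5',[st[i,3]*(-(d['view'][:3,:3].T@d['view'][:3,3])[2]-z)/d['fx'] for z in(84.5,94.5)])
E
```

```text
time_s: 31.32
ee_pos: [478.6, 8.5, 229.9]
ee_rot: [-180.0, -0.2, -13.2]
force: [0.5, 0.5, -0.1]
gripper_width: 0.6
time_s: 31.7
ee_pos: [449.0, 15.2, 228.1]
ee_rot: [180.0, -0.0, -13.1]
force: [0.4, -0.3, -0.1]
gripper_width: 0.2
[449.04818128  15.20052541 228.14342689] [ 0.41233998 -0.31403443 -0.11392761]
exp ridge (np.float64(371.0495549773133), np.float64(74.73617430274237)) vent dn/up [(np.float64(273.48556281988044), np.float64(75.04776945132991)), (np.float64(273.4768970935346), np.float64(73.83591529046748))]
w [array([273.5,  75. ]), array([273.5,  73.8])]
s [array([302.7, 211.4]), array([302.8, 208.8])]
[ 251   53   47   51 1738] [274.4712313   78.40909091] [552.27694605  -9.27439906  84.5       ] dia mm if z84.5/94.5 [np.float64(48.35014115105566), np.float64(46.81221242265184)]
```

View pics/w14.png

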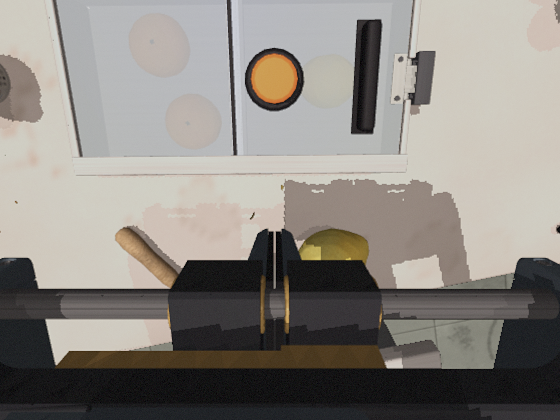

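View pics/c14.png

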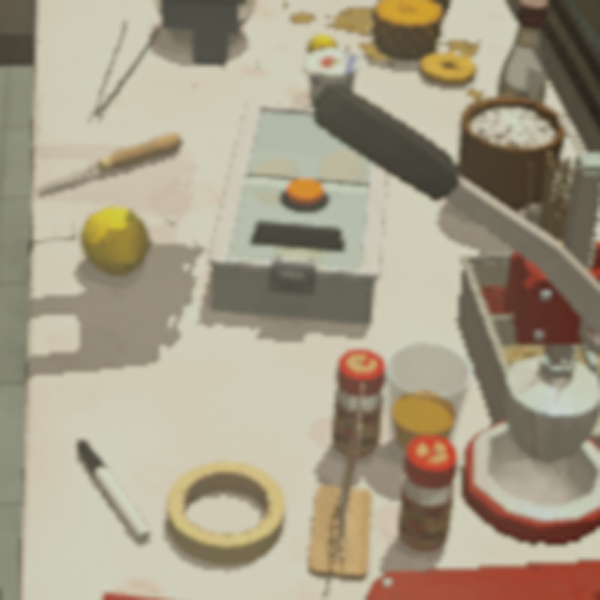

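```bash
python3 - <<'E'
from h import *
k=np.array([563.2,25.0]);ey=np.array([.229,.973])
for f,z in(('w14.png',84.5),('w12.png',94.5),('w13.png',94.5),('w1.png',94.5)):
    d=load(f);im=d['frame'];g=im.max(2)
    cx,cy=proj(d,[*(k-(120 if f!='w1.png' else 97)*ey),89.5]);cx=int(cx)
    col={'w14.png':(345,385,12,140),'w12.png':(285,330,140,230),'w13.png':(375,425,150,240),'w1.png':(280,315,65,170)}[f]
    m=np.zeros(g.shape,np.uint8);m[col[2]:col[3],col[0]:col[1]]=g[col[2]:col[3],col[0]:col[1]]<70
    n,l,s,c=cv2.connectedComponentsWithStats(m);i=1+s[1:,4].argmax()
    cnt=cv2.findContours((l==i).astype(np.uint8),0,1)[0][0]
    r=cv2.minAreaRect(cnt)
    hs=cv2.cvtColor(im,cv2.COLOR_RGB2HSV);mm=cv2.inRange(hs,(5,150,90),(20,255,255))
    n,l2,s2,c2=cv2.connectedComponentsWithStats(mm);j=1+s2[1:,4].argmax()
    R=ray(d,*r[0],80)[:2]-k
    print(f,r,'ridge keeper y',R@ey,'row-band',s[i][:4])
    # wall inner edge
e=load('w14.png')['frame'][0:160,230:450];cv2.imwrite('pics/c15.png',cv2.resize(e,None,fx=3.5,fy=3.5,interpolation=2)[:,:,::-1])
a=load('side0.png')['frame'][190:250,260:350];b=load('s14.png')['frame'][190:250,260:350]
cv2.imwrite('pics/c16.png',cv2.resize(np.vstack([a,b]),None,fx=5,fy=5,interpolation=2)[:,:,::-1])
E
```

```text
w14.png ((365.2207946777344, 76.40862274169922), (24.43773651123047, 114.6364974975586), 4.085616588592529) ridge keeper y -117.37883302822009 row-band [351  20  31 114]
w12.png ((308.68084716796875, 188.49114990234375), (23.546472549438477, 81.63517761230469), 1.5911403894424438) ridge keeper y -118.78552553374875 row-band [297 148  25  82]
w13.png ((400.4827880859375, 200.7069091796875), (37.28742218017578, 79.88975524902344), 4.763641834259033) ridge keeper y -117.34406685752059 row-band [379 162  43  78]
w1.png ((300.5, 117.0), (82.0, 17.0), 90.0) ridge keeper y -96.44052586710895 row-band [292  76  18  83]
```

View pics/c15.png

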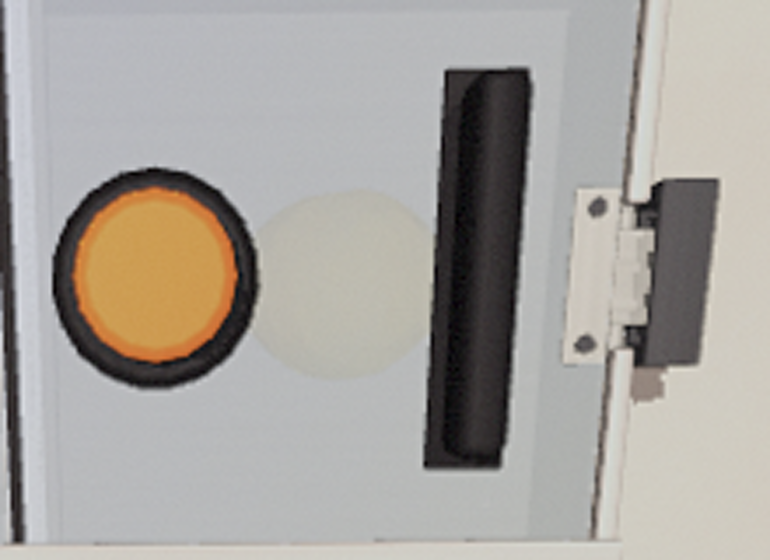

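View pics/c16.png

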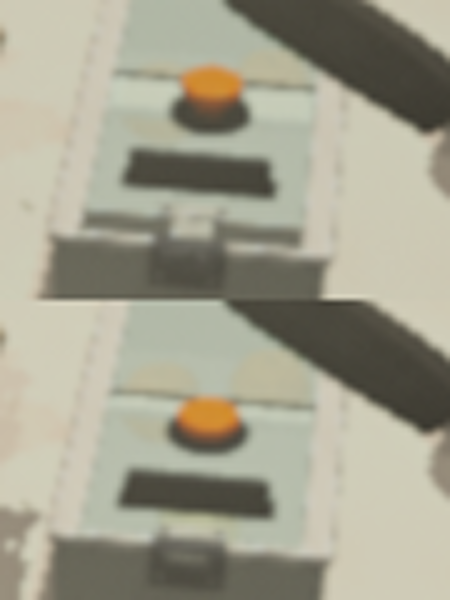

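The cap now sits low in its collar, compared with the start picture. The vent is measured at keeper y = -35.9 (home is -35), there is no gap at the front wall, and the lemon is visible under the cover. The tub, glass and jar are upright and unmoved, and the robot is clear, so I'm handing in.

```bash
python3 -c "
from h import *
print(state()['time_s'],state()['force']);print(job_done())"
```

```text
31.8 [ 1.24883936 -1.49151174 -0.15034935]
the job is handed in; nothing more can be done
None
```

The job is handed in at 31.8 s. The lemon is in the keeper, the cover is home and the vent cap is pressed down. The hand-in reports no verdict.

- **Opening:** The cover started about 23 mm ajar, so I gripped its ridge and slid it to the full-open stop.
- **Lemon:** I picked the middle-sized lemon to the left of the keeper and gripped it across its short axis. I lowered it until it touched the floor of the well before letting go.
- **Closing:** I slid the cover 147.4 mm from the open stop, against a nominal 147 mm. It ended at a firm stop under about 27 N, above the catch's 12–22 N.
- **Sealing:** I pressed the vent cap to a hard stop at z ≈ 84.4 mm, where "down" is 84.5 mm, peaking at 37 N.

**Last checks:**
- The pictures show no gap at the front wall, the cap low in its collar and the lemon under the cover. The glass and jar stand upright and the robot is clear; I checked the other things by eye only.
- The vent's position puts the cover home to within about 1 mm.
- The ridge's outline disagreed: it read about 2.5 mm short of home, outside the 2 mm limit. That outline also takes in the ridge's side faces, so I trusted the travel, force and vent position instead.
- I did not see the catch snap or the cap click directly. I inferred both from force and travel.

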